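# Swap the pepper mill and the spice jar on the condiment rack

## Task

The pepper mill and the spice jar are in each other's places on the little wooden condiment rack, with the jam jar between them: swap the two, so that each ends up standing upright on the floor of the end bay where the other stood. Set things down rather than dropping them, don't let either one fall over, and leave the jam jar and everything else on the worktop where it is.

Things in the scene. Friction and masses are not known exactly. Their poses are not given: they have to be found in the camera images.
- rack: Brown wooden condiment rack, fixed; 96 x 260 mm, three bays in a row along its y axis, each 76 x 76 mm inside, centres 84 mm apart, floors 12 mm above the worktop. Wooden walls 8 mm thick and steel rods along the long sides reach 26 mm above the floor. Origin under its centre on the worktop; x points to its far side, y to its left, z up. Place and yaw (up to 0.25 rad) vary.
- bay_left (a point): Centre of the floor of the rack's left end bay (+y end), 12 mm above the worktop; axes as the rack's. (Beware when swinging the arm over the worktop: behind the rack a wall cupboard hangs, its underside about 0.56 m above the worktop, its front and handle at x = 0.62, from y = 0.4 to -0.2; right of that a cooker hood, underside at 0.61 m, front at x = 0.5.)
- bay_right (a point): Centre of the floor of the rack's right end bay (-y end), 12 mm above the worktop; axes as the rack's.
- pepper_mill: Wooden pepper mill, 170 mm tall, 58 mm wide, about 0.18 kg, standing in an end bay. Round head 49 mm in diameter from 123 to 159 mm above its foot (does not turn), 12 mm knob on top; grip the head at 145 mm. Below the head it acts as solid, without the narrow waist that is seen. Origin: centre of its underside, z up.
- spice_jar: Spice jar with a dark cap, a straight cylinder 41 mm in diameter and 105 mm tall, about 0.11 kg; stands in the other end bay. Origin: centre of its underside, z up.
- jam_jar: Jam jar with a yellow lid, 66 mm in diameter, 100 mm tall, 0.44 kg, standing loose in the middle bay; to be left alone. Origin: centre of its underside.
- garlic: Bulb of garlic, 56 mm across and 56 mm tall, standing loose just behind the rack; leave alone. Origin: centre of its underside.
- clothes_peg: Wooden clothes peg, 72 x 12 x 15 mm, lying loose in front of the rack (long axis = its y); leave alone. Origin: centre of its underside.
- espresso_cup: Striped espresso cup standing upside down, 60 mm in diameter, 83 mm with its handle, 49 mm tall, loose on the worktop left of the rack; leave alone. Origin: centre of its underside.
- teaspoon: Steel teaspoon, 130 x 26 x 11 mm, lying loose on the worktop left of the rack (long axis = its x); leave alone. Origin: centre of its underside.
- tomato: Tomato, 56 mm across, 60 mm tall, loose on the worktop behind and left of the rack; leave alone. The worktop to the right of the rack, between it and the hob (x 0.42 to 0.52, y -0.22 to -0.30), is free. Origin: centre of its underside.

How it is judged:
By the outcome, as a careful person would: the job done as asked, in the order asked, and still so for the second after the job is handed in, with the robot touching nothing.
It also fails if it takes over 72 s, if anything falls off the work surface, if the arm or the gripper's body presses on something with over 40 N, if the wrist force passes 120 N, or if a joint passes its speed limit or range.

## Robot

A 7-joint arm with a two-finger parallel gripper is mounted at the origin on a cart in front of the work surface, level with it; the furniture and walls round the work are solid. World frame = base frame: x ahead of the robot, y to its left, z up, the work surface at z = 0. Lengths are in m, angles in rad, forces in N, time in s.
With the tool pointing down it reaches from about 0.425 to 0.875 m from the base axis. Payload 4.7 kg.
Tool frame: the origin (TCP) lies midway between the tips of the shut fingers; the grasp point (between the pads) lies 19 mm behind it; z points along the fingers, y is the line along which they close (so a half turn about z gives the same grasp; the last joint's range is limited). The gripper opens to 87 mm and grips with 3 to 60 N. Pads are 19 mm wide; open, the fingers measure 117 mm over their backs; the gripper's body (75 mm by 190 mm) begins 51 mm behind the grasp point.
Start: joints at [-1.204, 0.321, -0.07, 1.45, 0.023, 1.371, -0.057], TCP at [0.225, 0.61, 0.223] pointing down, gripper open.
Joint ranges: [-2.86, 2.86], [-0.3, 2.09], [-1.38, 1.24], [0.06, 2.45], [-1.56, 4.7], [0.09, 2.05], [-2.69, 2.69]. Speed limits (rad/s): [2.57, 2.57, 3.14, 3.14, 3.14, 3.14, 3.14].

## Interface

Orientations are given as a rotation vector (axis times angle).
In Python, from bench import monitor, cams, workorder gives the robot as it stands.
- The arm moves only by the tool move_arm, never from a script. Its arguments are lists of equal length, an entry for each row: "slide": the shift along the tool's x, y, z in cm, a list of three; "roll": the turn about the tool's z in rad. In form: {"slide": [[dx, dy, dz], ...], "roll": [roll, ...]}. A call has 1 to 20 rows; each row is the pose to reach, as a shift and turn from the pose commanded when the call began, along the tool's axes at that moment; what a row does not reach only later rows make up. A row lasts 1/10 s, in which the tool goes at most 50 mm and 8.59 degrees, less where a joint would pass 70% of its speed; a pose out of reach is approached as far as the arm can. A call with a gripper value outside its range is refused whole. "gripper" is the finger opening in cm, from 0 to 8.7, set as the call begins (left out, the last holds). The fingers move at their own pace and stop on an object; "squeeze" is the grip in N (left out, the last holds). Time passes only in rows, so rows that repeat a pose let the fingers close. It gives the time, the measured TCP pose, the force, the opening and the grip force at its end, in the units of the state.
- monitor.get_state(): the state, without advancing time (a new reading comes with each control period).
- cams.get_image(name): name is "side" or "top" or "wrist"; returns the picture (420x560x3 uint8, red, green, blue); there is no depth.
- cams.get_calibration(name): a dict with "mtx" (3x3 intrinsics, pixels), "R" (3x3) and "t" (3): a world point X has camera coordinates R X + t. Camera axes: x right, y down, z forward; pixel columns grow to the right and rows downward; lengths in m; the calibration is good to about 2 mm. A picture is of the moment at which its call begins: read the wrist's pose just before it. get_calibration takes no time and is no camera call; for the wrist camera it gives the pose at the moment of the call.
- workorder.close_job(): hands the job in; it is judged then, once.
The state is a dict: "time": time; "joint_positions": joint angles; "qd": joint speeds; "joint_torque": joint torques, N m; "position": TCP position; "tool_rot": TCP orientation; "ft_force": force on the tool from outside, world axes, zero at the start; "torque": the same for the moment, N m; "grip_width": opening from 0.0 (shut) to 1.0 (fully open); "grip_force": force on a finger pad.
Only numpy, scipy, OpenCV 4.12 (cv2) and the standard library are available. Lean on these libraries where they do the work, as an engineer would, in place of code of your own. Each camera call takes 0.05 s, during which the arm holds its last target. There are 200 camera calls.

## Working session

There is one attempt and no reset: what is moved stays moved. The work goes in short steps, Python scripts to look and compute and a tool call to move; the robot and the scene stay as the last step left them, time stands still between calls to the robot, and variables do not carry over. Pictures are saved under pics/ and viewed, at most 10 in all, crops included, and the job is handed in when it is done.

Besides the shell and the picture viewer there is one more tool, called after ">>>" by a JSON object that holds its "name" and its "arguments", one argument or row to a line. move_arm: Moves the arm, as the interface text tells. Its arguments: {"type":"object","properties":{"slide":{"type":"array","items":{"type":"array","items":{"type":"number"}}},"roll":{"type":"array","items":{"type":"number"}},"gripper":{"type":"number"},"squeeze":{"type":"number"}},"required":["slide","roll"]}

```bash
mkdir -p pics; ls
python3 - <<'E'
from bench import monitor,cams
import cv2
s=monitor.get_state()
print(s['time'],s['position'],s['tool_rot'],s['grip_width'])
for n in('side','top'):
    cv2.imwrite(f'pics/{n}0.png',cams.get_image(n)[:,:,::-1])
    c=cams.get_calibration(n);print(n,c)
E
```

```text
pics
0.0 [0.22443157 0.60943013 0.22143895] [-5.51168747e-01 -3.09263147e+00  3.03767844e-03] 1.0002201868292366
side {'mtx': array([[450.99973914,   0.        , 275.73518798],
       [  0.        , 450.99973914, 207.84913144],
       [  0.        ,   0.        ,   1.        ]]), 'R': array([[ 8.15193660e-01, -5.79188476e-01, -8.10731430e-05],
       [-4.90835187e-01, -6.90764236e-01, -5.30966656e-01],
       [ 3.07473766e-01,  4.32880445e-01, -8.47392709e-01]]), 't': array([-0.32923256,  0.39588109,  0.6854313 ])}
top {'mtx': array([[436.48960315,   0.        , 281.90500851],
       [  0.        , 436.48960315, 206.87108141],
       [  0.        ,   0.        ,   1.        ]]), 'R': array([[ 0.01335644, -0.99979313, -0.01533936],
       [-0.98056993, -0.01009388, -0.19591002],
       [ 0.19571466,  0.01765797, -0.9805019 ]]), 't': array([0.15488944, 0.53483451, 0.79856149])}
```

View pics/side0.png

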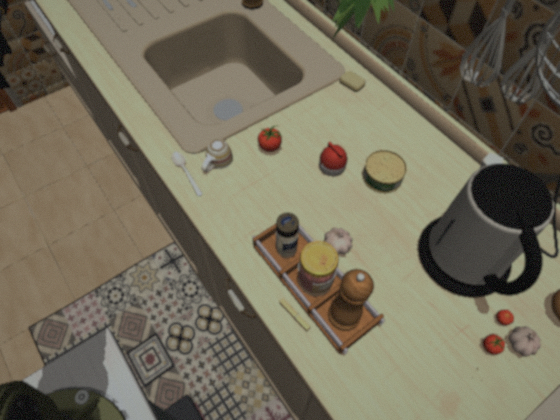

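View pics/top0.png

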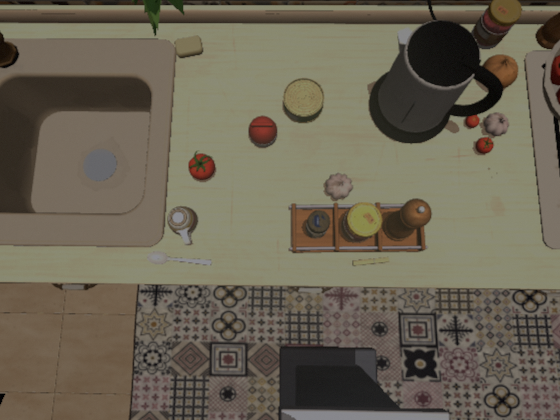

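Side view: spice jar (287,235) is in the left bay, jam jar (318,265) in the middle and mill (352,300) in the right bay. In the top view the rack spans about (291..424, 203..251). I'll zoom in for measurements.

Run:
```python
import cv2,numpy as np
a=cv2.imread('pics/top0.png')[165:275,280:440]; b=cv2.imread('pics/side0.png')[205:355,240:390]
def up(a,f,x0,y0):
    r=cv2.resize(a,None,fx=f,fy=f,interpolation=cv2.INTER_CUBIC)
    r=cv2.convertScaleAbs(r,alpha=1.5)
    for i in range(0,a.shape[1],10):
        cv2.line(r,(i*f,0),(i*f,6 if i%20 else 600),(255,255,255) if i%20 else (140,140,140),1)
        if i%20==0: cv2.putText(r,str(i+x0),(i*f+2,10),0,.35,(0,0,255),1)
    for i in range(0,a.shape[0],10):
        cv2.line(r,(0,i*f),(6 if i%20 else 900,i*f),(140,140,140),1)
        if i%20==0: cv2.putText(r,str(i+y0),(2,i*f+10),0,.35,(0,0,255),1)
    return r
cv2.imwrite('pics/topz.png',up(a,5,280,165)); cv2.imwrite('pics/sidez.png',up(b,4,240,205))
```

```text
(no output)
```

View pics/topz.png

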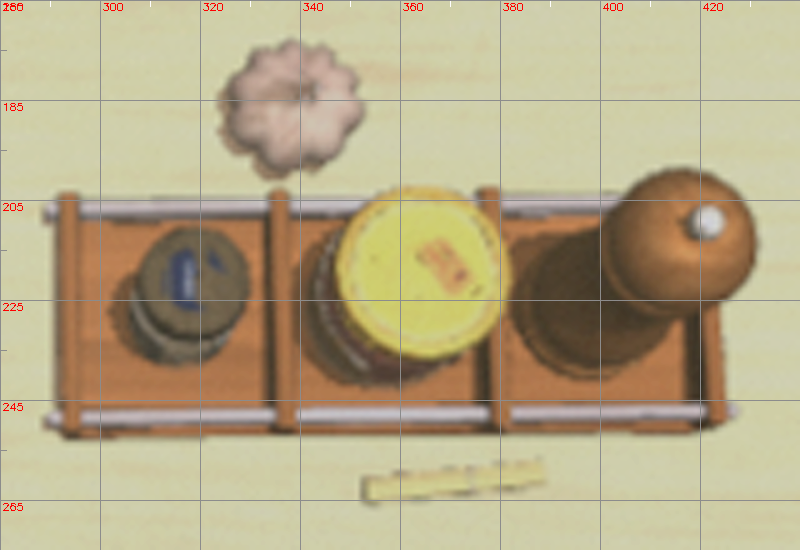

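View pics/sidez.png

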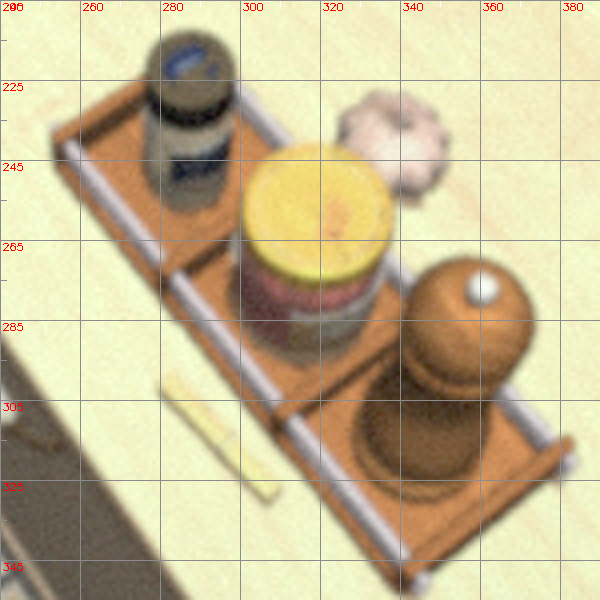

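Crops: wall tops in the top view are W1 far (68,193) and near (71,428), W2 (279,189)/(285,425), W3 (488,187)/(499,425). Cap centre is (194,281), lid (423,272) and knob (708,221), all in zoomed px. In the side view the cap is (191,62) and the knob (483,288).

```bash
cat > h.py <<'E'
import numpy as np
from bench import cams
from scipy.optimize import least_squares
K={n:cams.get_calibration(n) for n in('top','side')}
def proj(n,X,c=None):
    c=c or K[n]; p=c['mtx']@(c['R']@np.asarray(X,float)+c['t']); return p[:2]/p[2]
def back(n,uv,z,c=None):
    c=c or K[n]; C=-c['R'].T@c['t']; d=c['R'].T@np.linalg.inv(c['mtx'])@[uv[0],uv[1],1]
    return C+d*(z-C[2])/d[2]
T=lambda x,y:(280+x/5,165+y/5)
S=lambda x,y:(240+x/4,205+y/4)
def tri(t,s): return least_squares(lambda X:np.r_[proj('top',X)-t,proj('side',X)-s],[.45,-.1,.1])
E
python3 - <<'E'
from h import *
L=[(48,126,T(68,193)),(-48,126,T(71,428)),(48,42,T(279,189)),(-48,42,T(285,425)),(48,-42,T(488,187)),(-48,-42,T(499,425)),(-48,-126,T(714,418))]
def R(p,f=lambda n:1):
    c,s=np.cos(p[2]),np.sin(p[2]); o=[]
    for a,b,uv in L:
        o.append(proj('top',[p[0]+(c*a-s*b)/1e3,p[1]+(s*a+c*b)/1e3,.038])-uv)
    return np.concatenate(o)
r=least_squares(R,[.45,-.1,0]);p=r.x;print('rack',p.round(4),r.fun.round(1))
c,s=np.cos(p[2]),np.sin(p[2])
rp=lambda a,b,z:[p[0]+c*a-s*b,p[1]+s*a+c*b,z]
for a,b in((-.048,.126),(-.048,-.126),(.048,-.126)): print('side chk zoom',((proj('side',rp(a,b,.038))-[240,205])*4).round())
for b in(.084,0,-.084): print('bay',np.round(rp(0,b,.012),4))
for n,t,q,z in(('cap',T(194,281),S(191,62),.117),('knob',T(708,221),S(483,288),.18),('lid',T(423,272),S(318,212),.112),('garlic',T(293,108),S(393,145),.03)):
    X=tri(t,q);print(n,X.x.round(4),X.fun.round(1),'top',back('top',t,z).round(4),'side',back('side',q,z).round(4))
from scipy.spatial.transform import Rotation as Ro
from bench import monitor
print(Ro.from_rotvec(monitor.get_state()['tool_rot']).as_matrix().round(4))
E
```

```text
rack [0.4996 0.0121 0.0251] [-0.5 -0.7 -0.3  0.5 -0.5 -0.5  0.   0.5 -0.  -0.7  0.5 -0.   0.8  0.8]
side chk zoom [ 52. 141.]
side chk zoom [405. 574.]
side chk zoom [574. 438.]
bay [0.4975 0.0961 0.012 ]
bay [0.4996 0.0121 0.012 ]
bay [ 0.5017 -0.0718  0.012 ]
cap [0.4946 0.0938 0.125 ] [ 0.2 -0.6 -0.6  0.2] top [0.4949 0.0936 0.117 ] side [0.4985 0.0972 0.117 ]
knob [ 0.5057 -0.071   0.1811] [-0.1  0.2  0.2 -0.1] top [ 0.5063 -0.0715  0.18  ] side [ 0.5058 -0.0707  0.18  ]
lid [0.5002 0.0107 0.1122] [ 0.1 -0.2 -0.2  0.1] top [0.4999 0.0108 0.112 ] side [0.5006 0.0107 0.112 ]
garlic [0.5828 0.0465 0.0253] [ 0.2 -0.4 -0.4  0.1] top [0.5808 0.0474 0.03  ] side [0.5816 0.0448 0.03  ]
[[-9.384e-01  3.455e-01 -5.000e-04]
 [ 3.455e-01  9.384e-01 -1.700e-03]
 [-1.000e-04 -1.800e-03 -1.000e+00]]
```

```bash
cat > go.py <<'E'
import sys,numpy as np
from bench import monitor
from scipy.spatial.transform import Rotation as Ro
s=monitor.get_state(); M=Ro.from_rotvec(s['tool_rot']).as_matrix()
print('t',round(s['time'],2),'pos',s['position'].round(4),'q',s['joint_positions'].round(2),'F',s['ft_force'].round(1),'w',round(s['grip_width']*87,1),round(s['grip_force'],1))
print('yaw of y',np.arctan2(M[1,1],M[0,1]).round(4),'z',M[:,2].round(4))
for w in sys.argv[1:]:
    print(w,(M.T@(np.array(eval(w))-s['position'])*100).round(2))
E
python3 go.py .40,.40,.27 .48,.20,.27 .506,-.071,.27
```

```text
t 0.1 pos [0.2245 0.6095 0.2215] q [-1.2   0.32 -0.07  1.45  0.02  1.37 -0.06] F [0.2 0.5 0.1] w 86.8 0.0
yaw of y 1.218 z [-5.0e-04 -1.7e-03 -1.0e+00]
.40,.40,.27 [-23.71 -13.6   -4.82]
.48,.20,.27 [-38.13 -29.6   -4.79]
.506,-.071,.27 [-49.93 -54.14  -4.75]
```

>>> {"name": "move_arm", "arguments": {
  "slide": [
    [-3,-1.7,-1.5],
    [-6,-3.4,-3],
    [-9,-5.1,-4],
    [-12,-6.8,-4.8],
    [-15,-8.5,-4.8],
    [-18,-10.2,-4.8],
    [-21,-12,-4.8],
    [-23.7,-13.6,-4.8],
    [-26,-16,-4.8],
    [-28.5,-18.7,-4.8],
    [-31,-21.5,-4.8],
    [-33.5,-24.3,-4.8],
    [-36,-27,-4.8],
    [-38,-29.6,-4.8],
    [-40,-33.5,-4.8],
    [-42,-37.7,-4.8],
    [-44,-42,-4.8],
    [-46,-46,-4.8],
    [-48,-50,-4.8],
    [-49.9,-54.1,-4.8]
  ],
  "roll": [0.06,0.12,0.18,0.24,0.3,0.36,0.42,0.48,0.54,0.6,0.66,0.72,0.78,0.84,0.9,0.96,1.02,1.08,1.14,1.19],
  "gripper": 8.7
}}

```text
time: 2.1
position: [0.5053, -0.0723, 0.2706]
tool_rot: [-2.193, -2.248, -0.002]
ft_force: [1.1, 1.0, 0.4]
grip_width: 1.0
grip_force: 0.0
```

```bash
python3 go.py .506,-.071,.27 .506,-.071,.138
python3 - <<'E'
from bench import cams
import cv2
c=cams.get_calibration('wrist');cv2.imwrite('pics/w1.png',cams.get_image('wrist')[:,:,::-1])
from h import proj
for X in([.506,-.071,.182],[.495,.0945,.117],[.5,.011,.112]): print(proj('',X,c).round(1))
E
```

```text
t 2.1 pos [ 0.5053 -0.0723  0.2706] q [-0.49 -0.02  0.58  1.74  0.01  1.42  0.11] F [1.1 1.  0.4] w 87.0 0.0
yaw of y 0.0247 z [ 3.0e-04  1.1e-03 -1.0e+00]
.506,-.071,.27 [0.12 0.08 0.06]
.506,-.071,.138 [ 0.11  0.07 13.26]
[275.2 216.3]
[266.9   8.4]
[270.8 111. ]
```

View pics/w1.png

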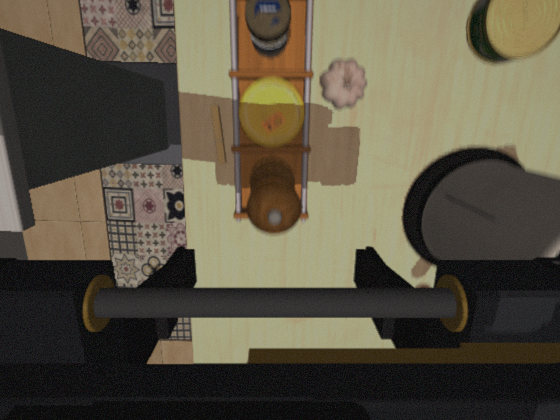

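Knob seen at (274,217) against a predicted (275,216), and the jam lid matches too, so the estimate holds. Descending onto the mill head.

>>> {"name": "move_arm", "arguments": {
  "slide": [
    [0.1,0.1,2],
    [0.1,0.1,4],
    [0.1,0.1,6],
    [0.1,0.1,8],
    [0.1,0.1,10],
    [0.1,0.1,11.5],
    [0.1,0.1,12.7],
    [0.1,0.1,13.2],
    [0.1,0.1,13.2],
    [0.1,0.1,13.2]
  ],
  "roll": [0,0,0,0,0,0,0,0,0,0]
}}

```text
time: 3.15
position: [0.5074, -0.0691, 0.1392]
tool_rot: [2.19, 2.252, 0.001]
ft_force: [0.4, -0.2, 0.2]
grip_width: 0.999
grip_force: 0.0
```

>>> {"name": "move_arm", "arguments": {
  "slide": [
    [0,0,0],
    [0,0,0],
    [0,0,0],
    [0,0,0],
    [0,0,0],
    [0,0,0],
    [0,0,0],
    [0,0,0],
    [0,0,0],
    [0,0,0],
    [0,0,0],
    [0,0,0]
  ],
  "roll": [0,0,0,0,0,0,0,0,0,0,0,0],
  "gripper": 3.5,
  "squeeze": 20
}}

```text
time: 4.35
position: [0.5069, -0.0691, 0.1386]
tool_rot: [-2.19, -2.252, -0.0]
ft_force: [-1.3, 0.6, 1.8]
grip_width: 0.54
grip_force: 20.0
```

```bash
python3 go.py .506,-.071,.20 .475,-.26,.20 .475,-.26,.128
```

```text
t 4.35 pos [ 0.5069 -0.0691  0.1386] q [-0.48  0.09  0.59  1.92 -0.05  1.15  0.16] F [-1.3  0.6  1.8] w 47.0 20.0
yaw of y 0.028 z [-1.e-04  1.e-04 -1.e+00]
.506,-.071,.20 [-0.19 -0.09 -6.14]
.475,-.26,.20 [-18.99  -3.72  -6.14]
.475,-.26,.128 [-18.99  -3.72   1.06]
```

>>> {"name": "move_arm", "arguments": {
  "slide": [
    [0,0,-0.7],
    [0,0,-2],
    [0,0,-3.5],
    [0,0,-5],
    [0,0,-6.1],
    [-0.8,-0.2,-6.1],
    [-2.3,-0.5,-6.1],
    [-4.3,-0.9,-6.1],
    [-6.5,-1.3,-6.1],
    [-9,-1.8,-6.1],
    [-11.5,-2.3,-6.1],
    [-14,-2.8,-6.1],
    [-16,-3.2,-6.1],
    [-17.6,-3.5,-6.1],
    [-18.6,-3.7,-6.1],
    [-19,-3.7,-6.1],
    [-19,-3.7,-6.1],
    [-19,-3.7,-6.1]
  ],
  "roll": [0,0,0,0,0,0,0,0,0,0,0,0,0,0,0,0,0,0]
}}

```text
time: 6.15
position: [0.4756, -0.259, 0.1993]
tool_rot: [-2.188, -2.253, -0.001]
ft_force: [0.1, -0.3, -2.6]
grip_width: 0.548
grip_force: 20.0
```

```bash
python3 go.py .475,-.26,.1266
python3 - <<'E'
from bench import cams
import cv2
cv2.imwrite('pics/m1.png',cv2.resize(cams.get_image('side')[200:420,240:520,::-1],None,fx=2,fy=2))
E
```

```text
t 6.15 pos [ 0.4756 -0.259   0.1993] q [-0.26  0.12  0.77  1.78 -0.09  1.28  0.56] F [ 0.1 -0.3 -2.6] w 47.6 20.0
yaw of y 0.0293 z [-3.e-04  8.e-04 -1.e+00]
.475,-.26,.1266 [-0.1  -0.06  7.27]
```

View pics/m1.png

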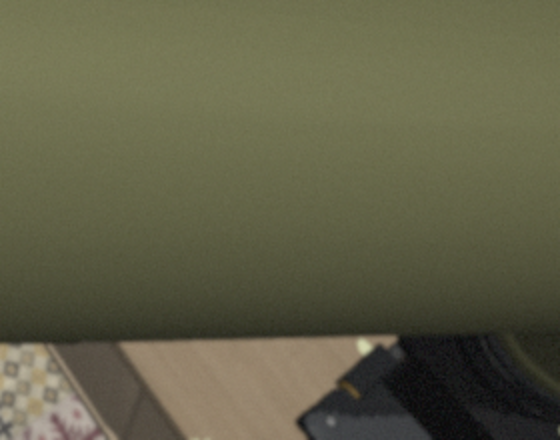

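The arm blocks the side view. Width 47.6 mm and an extra 1.8 N or so of weight show the mill is held. Lowering it, slowly at the end.

>>> {"name": "move_arm", "arguments": {
  "slide": [
    [0,0,1],
    [0,0,2.5],
    [0,0,4],
    [0,0,5.4],
    [0,0,6.3],
    [0,0,6.7],
    [0,0,6.9],
    [0,0,7],
    [0,0,7.1],
    [0,0,7.2],
    [0,0,7.2]
  ],
  "roll": [0,0,0,0,0,0,0,0,0,0,0]
}}

```text
time: 7.3
position: [0.4754, -0.2601, 0.1277]
tool_rot: [2.19, 2.252, 0.001]
ft_force: [-1.3, 0.7, -1.5]
grip_width: 0.544
grip_force: 20.0
```

>>> {"name": "move_arm", "arguments": {
  "slide": [
    [0,0,0.05],
    [0,0,0.1],
    [0,0,0.15],
    [0,0,0.2],
    [0,0,0.2]
  ],
  "roll": [0,0,0,0,0]
}}

```text
time: 7.8
position: [0.4756, -0.2605, 0.1266]
tool_rot: [2.19, 2.252, 0.001]
ft_force: [-1.3, 0.4, 5.2]
grip_width: 0.547
grip_force: 20.0
```

>>> {"name": "move_arm", "arguments": {
  "slide": [
    [0,0,-0.05],
    [0,0,-0.05],
    [0,0,-0.05],
    [0,0,-0.05],
    [0,0,-0.05],
    [0,0,-0.05],
    [0,0,-0.05],
    [0,0,-0.05]
  ],
  "roll": [0,0,0,0,0,0,0,0],
  "gripper": 8.7
}}

```text
time: 8.6
position: [0.4753, -0.26, 0.126]
tool_rot: [-2.19, -2.252, -0.0]
ft_force: [0.3, -0.0, 0.6]
grip_width: 0.999
grip_force: 0.0
```

```bash
python3 go.py .475,-.26,.25 .496,.0945,.25 .496,.0945,.078
```

```text
t 8.6 pos [ 0.4753 -0.26    0.126 ] q [-0.23  0.2   0.76  1.87 -0.15  1.14  0.61] F [ 0.3 -0.   0.6] w 86.9 0.0
yaw of y 0.0281 z [ 0.  0. -1.]
.475,-.26,.25 [  0.    -0.03 -12.4 ]
.496,.0945,.25 [ 35.38   3.07 -12.4 ]
.496,.0945,.078 [35.38  3.07  4.8 ]
```

>>> {"name": "move_arm", "arguments": {
  "slide": [
    [0,0,-1],
    [0,0,-3],
    [0,0,-6],
    [0,0,-9],
    [0,0,-11],
    [1.5,0.1,-12],
    [4,0.3,-12],
    [7,0.6,-12],
    [10,0.9,-12],
    [13,1.2,-12],
    [16,1.4,-12],
    [19,1.7,-12],
    [22,2,-12],
    [25,2.2,-12],
    [28,2.4,-12],
    [31,2.7,-12],
    [33.5,2.9,-12],
    [35,3.1,-12],
    [35.4,3.1,-12],
    [35.4,3.1,-12]
  ],
  "roll": [0,0,0,0,0,0,0,0,0,0,0,0,0,0,0,0,0,0,0,0]
}}

```text
time: 10.6
position: [0.4964, 0.0942, 0.2463]
tool_rot: [2.19, 2.252, -0.0]
ft_force: [0.6, -0.4, -0.3]
grip_width: 0.996
grip_force: 0.0
```

```bash
python3 - <<'E'
from bench import cams
import cv2
from h import *
im={n:cams.get_image(n)[:,:,::-1] for n in('top','side','wrist')}
c=cams.get_calibration('wrist');print(proj('',[.496,.0945,.117],c).round(1),proj('',[.5,.011,.112],c).round(1))
o=np.zeros((560,800,3),np.uint8)
o[:280,:373]=cv2.resize(im['wrist'],(373,280))
o[:280,380:800]=cv2.resize(im['top'][165:305,280:490],(420,280))
o[284:560,:368]=cv2.resize(im['side'],(368,276))
cv2.imwrite('pics/c2.png',o)
E
python3 go.py .496,.0945,.078
```

```text
[273.7 202.9] [275.7 281.3]
t 10.75 pos [0.4965 0.0929 0.2463] q [-0.64 -0.01  0.4   1.78  0.    1.37 -0.21] F [ 0.3 -0.5  0.6] w 87.1 0.0
yaw of y 0.0255 z [ 2.e-04 -3.e-04 -1.e+00]
.496,.0945,.078 [ 0.16 -0.05 16.83]
```

View pics/c2.png

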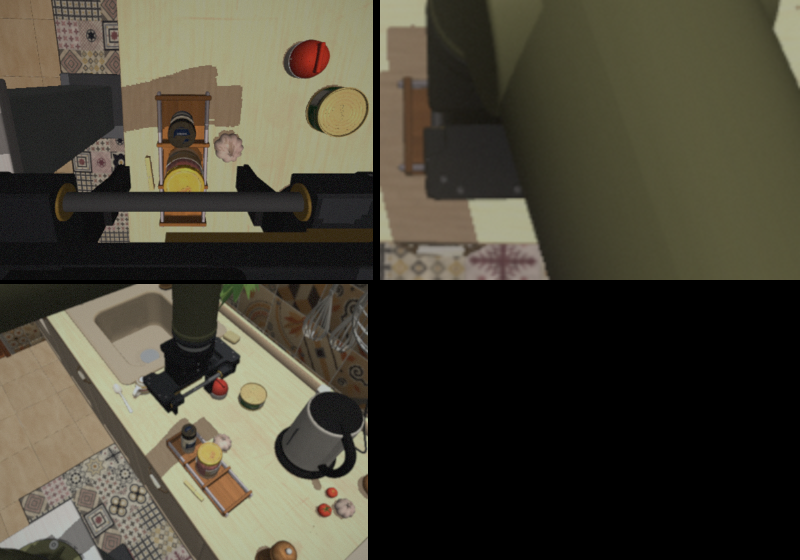

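The mill stands upright on the free worktop (lower right, side panel). In the wrist panel the jar is at about (183,131), between the fingers in x. Descending.

>>> {"name": "move_arm", "arguments": {
  "slide": [
    [0.1,0,2],
    [0.1,0,5],
    [0.1,0,8],
    [0.1,0,11],
    [0.1,0,13],
    [0.1,0,14.5],
    [0.1,0,15.7],
    [0.1,0,16.5],
    [0.1,0,16.8],
    [0.1,0,16.8],
    [0.1,0,16.8]
  ],
  "roll": [0,0,0,0,0,0,0,0,0,0,0]
}}

```text
time: 11.85
position: [0.4969, 0.0958, 0.0788]
tool_rot: [2.19, 2.252, 0.002]
ft_force: [-0.1, 0.1, 0.3]
grip_width: 1.002
grip_force: 0.0
```

>>> {"name": "move_arm", "arguments": {
  "slide": [
    [0,0,0],
    [0,0,0],
    [0,0,0],
    [0,0,0],
    [0,0,0],
    [0,0,0],
    [0,0,0],
    [0,0,0],
    [0,0,0],
    [0,0,0],
    [0,0,0],
    [0,0,0],
    [0,0,0],
    [0,0,0]
  ],
  "roll": [0,0,0,0,0,0,0,0,0,0,0,0,0,0],
  "gripper": 3,
  "squeeze": 20
}}

```text
time: 13.25
position: [0.4963, 0.0957, 0.078]
tool_rot: [-2.19, -2.252, 0.0]
ft_force: [-1.1, 0.2, -0.8]
grip_width: 0.465
grip_force: 19.9
```

```bash
python3 go.py .5017,-.0718,.20 .5017,-.0718,.078
```

```text
t 13.25 pos [0.4963 0.0957 0.078 ] q [-0.62  0.14  0.41  1.99 -0.07  1.02 -0.16] F [-1.1  0.2 -0.8] w 40.5 19.9
yaw of y 0.0281 z [-1.e-04 -0.e+00 -1.e+00]
.5017,-.0718,.20 [-16.76   0.07 -12.2 ]
.5017,-.0718,.078 [-16.76   0.07   0.  ]
```

>>> {"name": "move_arm", "arguments": {
  "slide": [
    [0,0,-0.7],
    [0,0,-2.2],
    [0,0,-4.5],
    [0,0,-7],
    [0,0,-9.5],
    [0,0,-11.5],
    [0,0,-12.8],
    [-0.8,0,-13],
    [-2.3,0,-13],
    [-4.5,0,-13],
    [-7,0,-13],
    [-9.5,0,-13],
    [-12,0.1,-13],
    [-14.2,0.1,-13],
    [-15.8,0.1,-13],
    [-16.5,0.1,-13],
    [-16.8,0.1,-13],
    [-16.8,0.1,-13],
    [-16.8,0.1,-13],
    [-16.8,0.1,-13]
  ],
  "roll": [0,0,0,0,0,0,0,0,0,0,0,0,0,0,0,0,0,0,0,0]
}}

```text
time: 15.25
position: [0.5021, -0.0713, 0.2079]
tool_rot: [-2.188, -2.254, -0.0]
ft_force: [0.7, 0.6, -1.3]
grip_width: 0.464
grip_force: 19.9
```

```bash
python3 go.py .5017,-.0718,.078
```

```text
t 15.25 pos [ 0.5021 -0.0713  0.2079] q [-0.47  0.01  0.57  1.84 -0.01  1.29  0.13] F [ 0.7  0.6 -1.3] w 40.3 19.9
yaw of y 0.0297 z [-1.e-04  2.e-04 -1.e+00]
.5017,-.0718,.078 [-0.05 -0.04 12.99]
```

Jar held over the right bay; lowering, slowly at the end.

>>> {"name": "move_arm", "arguments": {
  "slide": [
    [0,0,1],
    [0,0,3],
    [0,0,5.5],
    [0,0,8],
    [0,0,10],
    [0,0,11.5],
    [0,0,12.2],
    [0,0,12.6],
    [0,0,12.75],
    [0,0,12.85],
    [0,0,12.95],
    [0,0,13.05],
    [0,0,13.1],
    [0,0,13.1]
  ],
  "roll": [0,0,0,0,0,0,0,0,0,0,0,0,0,0]
}}

```text
time: 16.65
position: [0.5025, -0.0723, 0.0779]
tool_rot: [2.19, 2.252, 0.002]
ft_force: [-1.0, 0.5, 5.3]
grip_width: 0.465
grip_force: 19.9
```

>>> {"name": "move_arm", "arguments": {
  "slide": [
    [0,0,-0.05],
    [0,0,-0.05],
    [0,0,-0.05],
    [0,0,-0.05],
    [0,0,-0.05],
    [0,0,-0.05],
    [0,0,-0.05],
    [0,0,-0.05]
  ],
  "roll": [0,0,0,0,0,0,0,0],
  "gripper": 8.7
}}

```text
time: 17.45
position: [0.502, -0.0722, 0.0776]
tool_rot: [2.19, 2.252, 0.0]
ft_force: [0.2, -0.2, -0.1]
grip_width: 0.987
grip_force: 0.0
```

```bash
python3 go.py .4755,-.2605,.24 .4755,-.2605,.1275
```

```text
t 17.45 pos [ 0.502  -0.0722  0.0776] q [-0.44  0.16  0.58  1.99 -0.1   1.02  0.21] F [ 0.2 -0.2 -0.1] w 85.9 0.0
yaw of y 0.0281 z [ 0.  0. -1.]
.4755,-.2605,.24 [-18.75  -3.18 -16.25]
.4755,-.2605,.1275 [-18.75  -3.18  -5.  ]
```

>>> {"name": "move_arm", "arguments": {
  "slide": [
    [0,0,-1],
    [0,0,-3],
    [0,0,-6],
    [0,0,-9.5],
    [0,0,-13],
    [0,0,-15.5],
    [-1,-0.2,-16.3],
    [-3,-0.5,-16.3],
    [-6,-1,-16.3],
    [-9,-1.5,-16.3],
    [-12,-2,-16.3],
    [-15,-2.5,-16.3],
    [-17.3,-2.9,-16.3],
    [-18.5,-3.2,-16.3],
    [-18.8,-3.2,-16.3],
    [-18.8,-3.2,-16.3],
    [-18.8,-3.2,-16.3]
  ],
  "roll": [0,0,0,0,0,0,0,0,0,0,0,0,0,0,0,0,0]
}}

```text
time: 19.15
position: [0.4758, -0.2595, 0.2403]
tool_rot: [-2.187, -2.254, -0.001]
ft_force: [0.7, 0.5, 0.4]
grip_width: 1.004
grip_force: 0.0
```

```bash
python3 - <<'E'
from bench import cams
import cv2
from h import *
c=cams.get_calibration('wrist');w=cams.get_image('wrist')[:,:,::-1]
print(proj('',[.4755,-.2615,.17],c).round(1),proj('',[.502,-.0722,.117],c).round(1))
cv2.imwrite('pics/w3.png',w)
E
python3 go.py .4755,-.2605,.1275
```

```text
[273.9 227.5] [316.8 -34.3]
t 19.2 pos [ 0.4758 -0.2595  0.2404] q [-0.27  0.09  0.77  1.72 -0.06  1.36  0.54] F [ 0.8  0.7 -0.7] w 87.0 0.0
yaw of y 0.0304 z [-1.e-04  8.e-04 -1.e+00]
.4755,-.2605,.1275 [-0.11 -0.04 11.29]
```

View pics/w3.png

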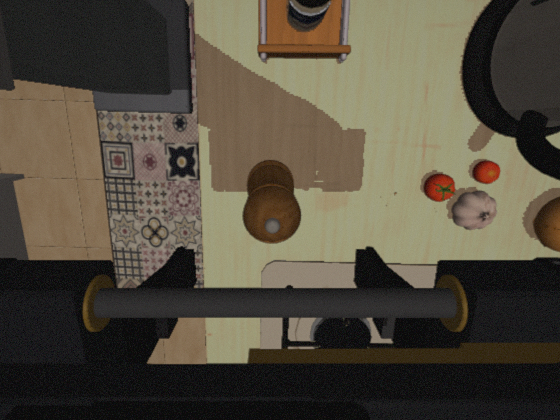

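The mill stands upright with its knob at (272,227), predicted (274,227). The jar stands in the right bay. Gripping the mill again.

>>> {"name": "move_arm", "arguments": {
  "slide": [
    [-0.2,0,2],
    [-0.2,0,4.5],
    [-0.2,0,7],
    [-0.2,0,9],
    [-0.2,0,10.3],
    [-0.2,0,11],
    [-0.2,0,11.3],
    [-0.2,0,11.3]
  ],
  "roll": [0,0,0,0,0,0,0,0]
}}

```text
time: 20.0
position: [0.4757, -0.263, 0.1279]
tool_rot: [2.189, 2.252, 0.0]
ft_force: [0.3, 0.9, -0.2]
grip_width: 0.999
grip_force: 0.0
```

>>> {"name": "move_arm", "arguments": {
  "slide": [
    [0,0,0],
    [0,0,0],
    [0,0,0],
    [0,0,0],
    [0,0,0],
    [0,0,0],
    [0,0,0],
    [0,0,0],
    [0,0,0],
    [0,0,0],
    [0,0,0],
    [0,0,0]
  ],
  "roll": [0,0,0,0,0,0,0,0,0,0,0,0],
  "gripper": 3.5,
  "squeeze": 20
}}

```text
time: 21.2
position: [0.4753, -0.2631, 0.1276]
tool_rot: [-2.19, -2.252, 0.0]
ft_force: [-1.2, -0.9, 2.2]
grip_width: 0.543
grip_force: 20.0
```

```bash
python3 go.py .4975,.0961,.27 .4975,.0961,.1395
```

```text
t 21.2 pos [ 0.4753 -0.2631  0.1276] q [-0.23  0.2   0.77  1.86 -0.15  1.14  0.62] F [-1.2 -0.9  2.2] w 47.3 20.0
yaw of y 0.028 z [-1.e-04  0.e+00 -1.e+00]
.4975,.0961,.27 [ 35.84   3.22 -14.24]
.4975,.0961,.1395 [35.84  3.22 -1.19]
```

>>> {"name": "move_arm", "arguments": {
  "slide": [
    [0,0,-0.7],
    [0,0,-2.2],
    [0,0,-4.5],
    [0,0,-7],
    [0,0,-9.5],
    [0,0,-12],
    [0,0,-14],
    [0,0,-15],
    [0.8,0.1,-15],
    [2.3,0.2,-15],
    [4.5,0.4,-15],
    [7,0.6,-15],
    [9.5,0.8,-15],
    [12,1,-15],
    [14.5,1.3,-15],
    [17,1.5,-15],
    [17.9,1.6,-15]
  ],
  "roll": [0,0,0,0,0,0,0,0,0,0,0,0,0,0,0,0,0]
}}

```text
time: 22.9
position: [0.4858, -0.0797, 0.2763]
tool_rot: [-2.183, -2.256, 0.001]
ft_force: [-0.3, 0.2, -1.3]
grip_width: 0.544
grip_force: 20.0
```

>>> {"name": "move_arm", "arguments": {
  "slide": [
    [1.5,0.1,0],
    [3.5,0.3,0],
    [6,0.5,0],
    [8.5,0.8,0],
    [11,1,0],
    [13.5,1.2,0],
    [15.7,1.4,0],
    [17.1,1.6,0],
    [17.8,1.6,0],
    [17.9,1.6,0],
    [17.9,1.6,0],
    [17.9,1.6,0]
  ],
  "roll": [0,0,0,0,0,0,0,0,0,0,0,0]
}}

```text
time: 24.1
position: [0.4975, 0.0943, 0.2776]
tool_rot: [2.192, 2.25, -0.0]
ft_force: [0.1, -0.1, -3.0]
grip_width: 0.543
grip_force: 20.0
```

```bash
python3 go.py .4975,.0961,.1395
```

```text
t 24.1 pos [0.4975 0.0943 0.2776] q [-0.63 -0.02  0.39  1.73  0.01  1.43 -0.22] F [ 0.1 -0.1 -3. ] w 47.2 20.0
yaw of y 0.0259 z [ 2.e-04 -3.e-04 -1.e+00]
.4975,.0961,.1395 [1.900e-01 1.000e-02 1.381e+01]
```

>>> {"name": "move_arm", "arguments": {
  "slide": [
    [0.1,0,1],
    [0.1,0,3],
    [0.1,0,5.5],
    [0.1,0,8],
    [0.1,0,9.5],
    [0.1,0,10.5],
    [0.1,0,11.3],
    [0.1,0,12],
    [0.1,0,12.7],
    [0.1,0,13.2],
    [0.1,0,13.5],
    [0.1,0,13.65],
    [0.1,0,13.75],
    [0.1,0,13.75]
  ],
  "roll": [0,0,0,0,0,0,0,0,0,0,0,0,0,0]
}}

```text
time: 25.5
position: [0.4974, 0.0968, 0.1402]
tool_rot: [2.19, 2.252, 0.001]
ft_force: [0.4, 0.1, -2.1]
grip_width: 0.537
grip_force: 20.0
```

>>> {"name": "move_arm", "arguments": {
  "slide": [
    [0,0,0.05],
    [0,0,0.1],
    [0,0,0.15],
    [0,0,0.15]
  ],
  "roll": [0,0,0,0]
}}

```text
time: 25.9
position: [0.4977, 0.0969, 0.1395]
tool_rot: [2.19, 2.252, 0.002]
ft_force: [-1.7, 0.2, 6.1]
grip_width: 0.543
grip_force: 20.0
```

>>> {"name": "move_arm", "arguments": {
  "slide": [
    [0,0,-0.05],
    [0,0,-0.05],
    [0,0,-0.05],
    [0,0,-0.05],
    [0,0,-0.05],
    [0,0,-0.05],
    [0,0,-0.05],
    [0,0,-0.05]
  ],
  "roll": [0,0,0,0,0,0,0,0],
  "gripper": 8.7
}}

```text
time: 26.7
position: [0.4973, 0.0967, 0.1391]
tool_rot: [2.19, 2.252, 0.0]
ft_force: [0.8, 0.3, -0.2]
grip_width: 0.994
grip_force: 0.0
```

>>> {"name": "move_arm", "arguments": {
  "slide": [
    [0,0,-1],
    [0,0,-3],
    [0,0,-6],
    [0,0,-9],
    [0,0,-11.5],
    [0,0,-12.5],
    [1.5,0,-12.5],
    [4,-0.5,-12.5],
    [7,-1,-12.5],
    [10,-2,-12.5],
    [13,-3,-12.5],
    [16,-4,-12.5],
    [19,-5,-12.5],
    [22,-6,-12.5],
    [25,-7,-12.5],
    [28,-8,-12.5],
    [31,-9,-12.5],
    [34,-10,-12.5],
    [36,-11,-12.5],
    [36,-11,-12.5]
  ],
  "roll": [0,0,0,0,0,0,0,0,0,0,0,0,0,0,0,0,0,0,0,0]
}}

```text
time: 28.7
position: [0.3724, 0.4575, 0.2614]
tool_rot: [-2.18, -2.259, 0.006]
ft_force: [-0.4, 0.2, -0.0]
grip_width: 1.001
grip_force: 0.0
```

```bash
python3 - <<'E'
from bench import cams
import cv2,numpy as np
t=cams.get_image('top')[:,:,::-1];s=cams.get_image('side')[:,:,::-1]
o=np.zeros((580,800,3),np.uint8)
o[:300,:400]=cv2.resize(t,(400,300)); o[:300,400:]=cv2.resize(s,(400,300))
o[304:304+270,:400]=cv2.resize(t[165:273,280:440],(400,270)); o[304:574,405:675]=cv2.resize(s[205:355,240:390],(270,270))
cv2.imwrite('pics/end.png',o)
E
python3 go.py
```

```text
t 28.8 pos [0.3761 0.4536 0.2622] q [-0.99  0.18  0.08  1.55 -0.01  1.42 -0.88] F [ 0.4 -0.5  0.4] w 87.0 0.0
yaw of y 0.0298 z [-0.0016 -0.0025 -1.    ]
```

View pics/end.png

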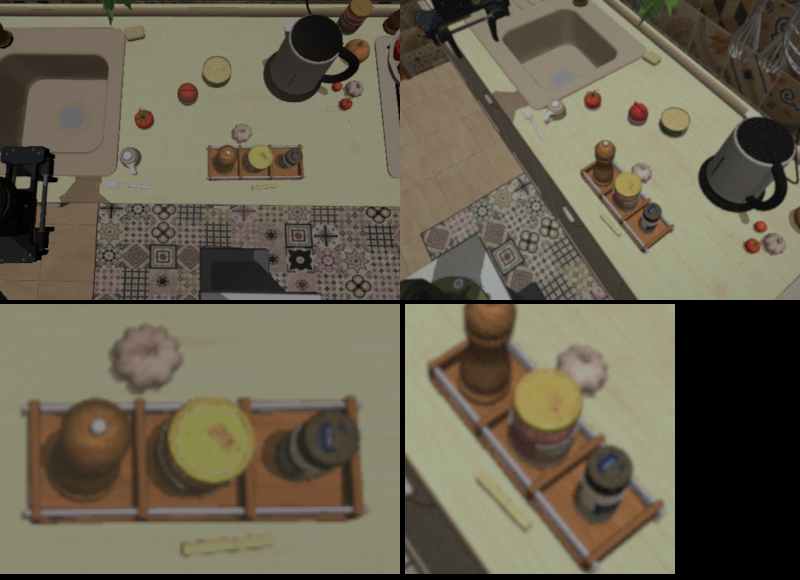

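The mill stands in the left bay and the spice jar in the right, both upright. The jam jar, garlic, peg and the rest look unmoved, and the arm is clear.

```bash
python3 -c "
from bench import workorder
print(workorder.close_job())"
```

```text
the job is handed in; nothing more can be done
None
```

I swapped the two: the pepper mill now stands upright in the left end bay and the spice jar in the right. The last pictures showed nothing else moved, and I handed the job in at about 29 s; no verdict came back.

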